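Put the food processor together for display

TASK

Put the second-hand food processor together, in this order: set the steel chopping blade down on the spindle in the bowl, then the lid on the bowl with its tongue in the slot on the motor column, then the large pusher in the lid's feed chute, and last the small pusher inside the large one, each fully home. Lower every part into place before letting go, never drop it, and leave the dough paddle and the shredding disc where they lie.

Things in the scene. Friction and masses are not known exactly. Their poses are not given: they have to be found in the camera images.
- processor: Fixed food processor, mm: clear bowl (inner dia. 132 at rim, height 122; floor at 50) with a steel spindle (dia. 12, top at 90), and a white motor column beside it. Origin on the bowl's axis at table height, z up, x towards the column (x 76 to 176, y +-48, top 118). On the column two grey ribs (x 90 to 118, up to 130) form a 44 wide slot at y=0 for the lid's tongue. Bowl handle to x=-107.
- blade: Steel chopping blade, mm: upright grey hub 66 tall (dia. 23 over the top 24, 27 at the foot), two thin curved steel wings out to 58 from the axis, below height 27. Origin on the hub's axis at its underside, z up. Its bore (15 wide or more, 44 deep) goes over the spindle: seated, origin 50 above the table, any yaw.
- lid: White lid, mm. Origin: plate centre, level of its underside, z up. Plate dia. 144, z 12 to 16; below it a tapered ring (dia. 112 to 122) that drops into the bowl. Upright round feed chute, axis at x=-32, outer dia. 52, inner 44, top z=58: lift by it. Tongue 18 wide on the +x rim, to x=98. Seated: origin on the bowl's axis 110 above the table, x along the processor's x. About 140 g.
- pusher: Large pusher, mm: upright grey tube 78 tall, open at the top, outer dia. 37, inner 29, foot tapered to 31, flange dia. 52 at height 44 to 48; grip the tube above the flange. Origin on its axis at the underside, z up. Seated, the flange rests on the chute's rim: origin on the chute's axis, 14 above the lid's origin (124 above the table), any yaw.
- small_pusher: Small pusher, mm: upright white rod dia. 23, foot tapered to 20, flange dia. 38 at height 45 to 49, round grip dia. 24 above it up to 77. Narrow foot, easily knocked over. Origin on its axis at the underside, z up. Seated, its flange rests on the large pusher's top rim: origin 33 above the large pusher's (157 above the table), any yaw.
- dough_paddle: Not needed, leave it: white plastic dough paddle, the same kind of upright hub (66 mm tall) but two short, thick, straight blunt arms, 53 mm out from the axis and under 20 mm high. Origin on its axis at the underside.
- shredding_disc: Not needed, leave it: flat steel disc, diameter 120 mm, with rings of small raised teeth, on a grey hub of diameter 30; 32 mm tall in all. Origin on its axis at the underside.
Not all that is in view belongs to the job. Leave any orange look-alike of the small_pusher alone.

How it is judged:
By the outcome, as a careful person would: the job done as asked, in the order asked, and still so for the second after the job is handed in, with the robot touching nothing.
It also fails if it takes over 122 s, if anything falls off the work surface, if the arm or the gripper's body presses on something with over 40 N, if the wrist force passes 120 N, or if a joint passes its speed limit or range.

ROBOT

A 6-joint arm with a two-finger parallel gripper is mounted at the origin on the work surface. World frame = base frame: x ahead of the robot, y to its left, z up, the work surface at z = 0. Lengths are in m, angles in rad, forces in N, time in s.
With the tool pointing down it reaches from about 0.275 to 0.75 m from the base axis. Payload 10.2 kg.
Tool frame: the origin (TCP) lies midway between the tips of the shut fingers; the grasp point (between the pads) lies 19 mm behind it; y points along the fingers, x is the direction in which the jaws open and shut, and the axes are right-handed (so a half turn about y gives the same grasp; the last joint's range is limited). The gripper opens to 85 mm and grips with 20 to 120 N. Pads are 22 mm wide; open, the fingers measure 114 mm over their backs; the gripper's body (76 mm by 85 mm) begins 54 mm behind the grasp point. The pads swing forward as they close: fully open they stand 13 mm farther back than shut.
Start: joints at [0.905, 0.313, 1.498, -0, 1.331, -0.223], TCP at [0.225, 0.474, 0.231] pointing down, gripper open.
Joint ranges: [-2.94, 2.94], [-0.97, 2.17], [0.19, 2.56], [-1.23, 4.37], [0.02, 3.11], [-2.88, 2.88]. Speed limits (rad/s): [2.39, 2.39, 3.01, 3.14, 3.14, 3.14].

INTERFACE

Orientations are given as [roll, pitch, yaw] about the fixed x, y, z axes, in that order (R = Rz(yaw) Ry(pitch) Rx(roll)).
In Python, from rig import arm, optics, job_done gives the robot as it stands.
- The arm moves only by the tool arm_command, never from a script. Its argument "rows" is a list of rows, each a list of 3 entries, a list of its own where there are three numbers: the shift along the tool's x, y, z in mm, then the turn about the tool's y in rad, then the opening, from 0 (shut) to 1 (fully open). In form: [[[x, y, z], yaw, gripper], ...]. A call has 1 to 8 rows; each row shifts and turns the commanded pose from where the row before left it, along the tool's axes as they then stand; what a row does not reach is not made up. A row lasts 1/8 s, in which the tool goes at most 62.5 mm and 10.7 degrees, less where a joint would pass 70% of its speed; a pose out of reach is approached as far as the arm can. A call is refused whole if a number of a shift passes 62.5 or a number of a turn 0.188, either way. A call with a gripper value outside its range is refused whole. The fingers move at their own pace and stop on an object; "grip_force" is the grip in N (left out, the last holds). Time passes only in rows, so rows that do not move let the fingers close. It gives the time, the measured TCP pose, the force and the opening at its end, in the units of the state.
- arm.sense(): the state, without advancing time (a new reading comes with each control period).
- optics.camera(name): name is "scene" or "side" or "wrist"; returns (picture, depth): 400x640x3 uint8, red, green, blue; 400x640 float32, m along the optical axis (not along the pixel's ray), 0 where there is no reading.
- optics.calibration(name): a dict with "vfov" (degrees; the focal length in pixels is half the picture's height over the tangent of half this angle, whatever the lens; pixels are square), "cx", "cy" (the principal point, pixels), "k1" (the pictures are not rectified: a ray, as slopes to the right and down, at radius r is drawn at 1 + k1 r^2 times it, then the intrinsics apply), "R" (3x3) and "t" (3): a world point X has camera coordinates R X + t; the wrist camera has in their place "mount" (4x4, takes a point from camera to tool coordinates, whose origin is the TCP and whose axes are the tool frame's). Camera axes: x right, y down, z forward; pixel columns grow to the right and rows downward; lengths in m; the calibration is good to about 2 mm. A picture is of the moment at which its call begins: read the wrist's pose just before it. calibration takes no time and is no camera call.
- job_done(): hands the job in, once; it reports no verdict.
The state is a dict: "t": time; "qpos": joint angles; "joint_vel": joint speeds; "joint_efforts": joint torques, N m; "tool_pos": TCP position; "ee_rot": TCP orientation; "ft_force": force on the tool from outside, world axes, zero at the start; "ft_torque": the same for the moment, N m; "opening": finger opening in m.
Only numpy, scipy, OpenCV 4.12 (cv2) and the standard library are available. Lean on these libraries where they do the work, as an engineer would, in place of code of your own. Each camera call takes 0.05 s, during which the arm holds its last target. There are 200 camera calls.

## Working session

There is one attempt and no reset: what is moved stays moved. The work goes in short steps, Python scripts to look and compute and a tool call to move; the robot and the scene stay as the last step left them, time stands still between calls to the robot, and variables do not carry over. Pictures are saved under pics/ and viewed, about 12 in all and at most 16, crops included, and the job is handed in when it is done.

Besides the shell and the picture viewer there is one more tool, called after "Emit:" by a JSON object that holds its "api" and its "payload", one argument or row to a line. arm_command: Moves the arm, as the interface text tells. Its arguments: {"type":"object","properties":{"rows":{"type":"array"},"grip_force":{"type":"number"}},"required":["rows"]}

```bash
mkdir -p pics
cat > h.py <<'E'
import numpy as np,cv2
from rig import arm,optics,job_done
from scipy.spatial.transform import Rotation as Ro
def cam(n):
    s=arm.sense(); p,d=optics.camera(n); c=optics.calibration(n)
    return s,p,d,c
def pose(s):
    T=np.eye(4);T[:3,:3]=Ro.from_euler('xyz',s['ee_rot']).as_matrix();T[:3,3]=s['tool_pos'];return T
def K(c):
    f=200/np.tan(np.radians(c['vfov'])/2); return f,c['cx'],c['cy'],c['k1']
def c2w(s,c):
    if 'mount' in c: return pose(s)@np.array(c['mount'])
    T=np.eye(4);R=np.array(c['R']);T[:3,:3]=R.T;T[:3,3]=-R.T@np.array(c['t']);return T
def ray(c,u,v):
    f,cx,cy,k=K(c);x=(np.asarray(u,float)-cx)/f;y=(np.asarray(v,float)-cy)/f;a,b=x,y
    for _ in range(20):
        g=1+k*(a*a+b*b);a,b=x/g,y/g
    return np.stack([a,b,np.ones_like(a)],-1)
def atz(s,c,u,v,z):  # ray meets plane z
    T=c2w(s,c);r=ray(c,u,v)@T[:3,:3].T;o=T[:3,3];return o+r*((z-o[2])/r[...,2])[...,None]
def cloud(s,d,c):
    v,u=np.mgrid[:400,:640];T=c2w(s,c);P=ray(c,u,v)*d[...,None];P=P@T[:3,:3].T+T[:3,3];P[d<=0]=np.nan;return P
def proj(s,c,X):
    T=np.linalg.inv(c2w(s,c));p=T[:3,:3]@np.array(X)+T[:3,3];x,y=p[:2]/p[2];f,cx,cy,k=K(c);g=1+k*(x*x+y*y);return cx+f*x*g,cy+f*y*g
def save(n,p): cv2.imwrite('pics/'+n+'.png',cv2.cvtColor(p,cv2.COLOR_RGB2BGR))
E
python3 - <<'E'
from h import *
import pickle
D={}
for n in('scene','side','wrist'):
    D[n]=cam(n);save(n+'0',D[n][1]);c=D[n][3];print(n,c,c2w(D[n][0],c)[:3,3])
pickle.dump(D,open('d0.pkl','wb'));print(arm.sense())
E
```

```text
scene {'vfov': 42.27616896582904, 'cx': 317.1157288706404, 'cy': 202.90713551942096, 'k1': -0.05060097608122155, 'R': array([[-4.59152094e-01,  8.88357556e-01,  4.56333564e-04],
       [ 7.12920463e-01,  3.68782928e-01, -5.96442424e-01],
       [-5.30022422e-01, -2.73532459e-01, -8.02655733e-01]]), 't': array([ 0.21349163, -0.32887378,  1.59311015])} [1.17687007 0.36739347 1.0824673 ]
side {'vfov': 56.86169149167832, 'cx': 325.0313943304334, 'cy': 199.88572191542102, 'k1': -0.06992168842353184, 'R': array([[ 0.84770211, -0.53039628, -0.00899549],
       [-0.38213249, -0.59880324, -0.70385328],
       [ 0.36793463,  0.60009538, -0.71028842]]), 't': array([-0.39074923,  0.2257706 ,  0.69880454])} [ 0.16039883 -0.49140915  0.65174717]
wrist {'vfov': 63.357880026263246, 'cx': 317.6971342651575, 'cy': 194.99908350597565, 'k1': 0.014896963942910596, 'mount': array([[ 9.99999498e-01,  2.30827242e-04,  9.75049791e-04,
         6.45299698e-04],
       [-8.61854637e-04, -2.98202024e-01,  9.54502389e-01,
        -1.41992707e-01],
       [ 5.11086975e-04, -9.54502750e-01, -2.98201676e-01,
         7.67015289e-02],
       [ 0.00000000e+00,  0.00000000e+00,  0.00000000e+00,
         1.00000000e+00]])} [0.15586285 0.50774987 0.37280539]
{'t': 0.15, 'qpos': array([ 9.04630466e-01,  3.13300452e-01,  1.49823843e+00,  2.89583087e-06,
        1.33102397e+00, -2.23418518e-01]), 'joint_vel': array([ 0.0009999 , -0.00225721, -0.00218197, -0.00017703, -0.00211877,
        0.00103735]), 'joint_efforts': array([ 1.15454244e-03, -4.12367320e+01, -2.59798640e+01, -2.67987016e-04,
        3.17843362e-03, -2.99515045e-05]), 'tool_pos': array([0.22481983, 0.47421468, 0.23088639]), 'ee_rot': array([-1.57057862e+00,  9.45464874e-04,  1.12804840e+00]), 'ft_force': array([-0.13456029,  0.42236104, -0.19288884]), 'ft_torque': array([-0.01783671, -0.00682983, -0.00800271]), 'opening': 0.08577254555990856}
```

View pics/scene0.png

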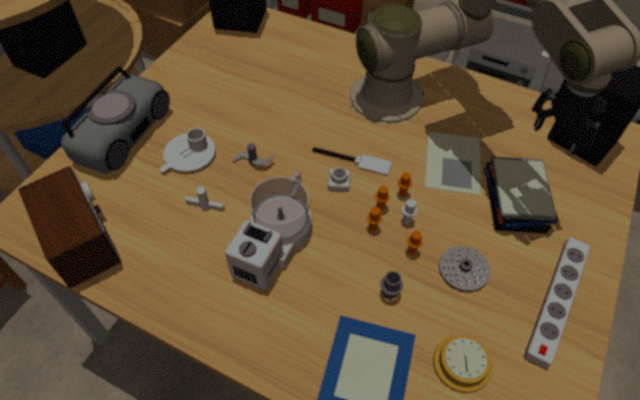

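View pics/side0.png

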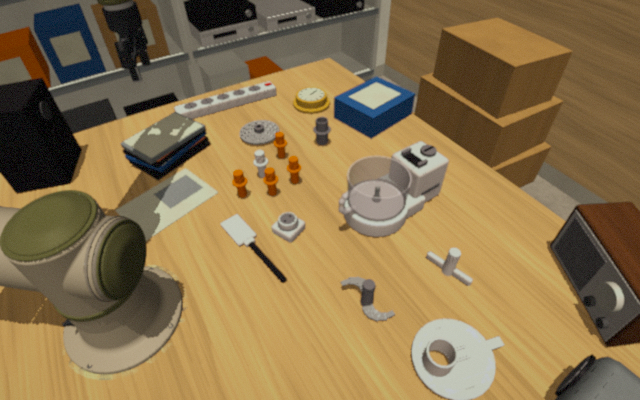

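Run:
```python
from h import *
import pickle
D=pickle.load(open('d0.pkl','rb'))
x0,x1,y0,y1=0.1,0.85,-0.5,0.6; m=0.0018
W,H=int((y1-y0)/m),int((x1-x0)/m)
im=np.zeros((H,W,3),np.uint8);hz=np.full((H,W),-1.)
for n in('scene','side'):
    s,p,d,c=D[n];P=cloud(s,d,c)
    ok=np.isfinite(P[...,0])&(P[...,2]<0.16)&(P[...,2]>-.02)
    q=P[ok];col=p[ok];
    o=np.argsort(q[:,2]);q=q[o];col=col[o]
    i=((x1-q[:,0])/m).astype(int);j=((y1-q[:,1])/m).astype(int)
    k=(i>=0)&(i<H-1)&(j>=0)&(j<W-1)
    for a,b,z,cc in zip(i[k],j[k],q[k,2],col[k]):
        sl=(slice(a,a+2),slice(b,b+2))
        if z>hz[a,b]+.003: hz[sl]=z;im[sl]=cc
print(W,H);save('top',cv2.convertScaleAbs(im,alpha=1.3))
for n,pts in dict(scene=dict(blade=(252,147,.066),sp=(409,203,.077),pu=(393,275,.078),chute=(197,133,.058),spindle=(280,210,.09),paddle=(202,189,.066)),
  side=dict(blade=(367,284,.066),sp=(261,154,.077),pu=(321,121,.078),chute=(441,350,.058),spindle=(377,188,.09),paddle=(454,252,.066))).items():
    s,p,d,c=D[n]
    for k,(u,v,z) in pts.items(): print(n,k,atz(s,c,u,v,z).round(3))
```

```text
611 416
scene blade [ 0.42  -0.218  0.066]
scene sp [0.411 0.223 0.077]
scene pu [0.612 0.264 0.078]
scene chute [ 0.439 -0.386  0.058]
scene spindle [ 0.58  -0.039  0.09 ]
scene paddle [ 0.6   -0.255  0.066]
side blade [ 0.414 -0.221  0.066]
side sp [0.409 0.218 0.077]
side pu [0.612 0.262 0.078]
side chute [ 0.445 -0.384  0.058]
side spindle [ 0.568 -0.047  0.09 ]
side paddle [ 0.601 -0.256  0.066]
```

View pics/top.png

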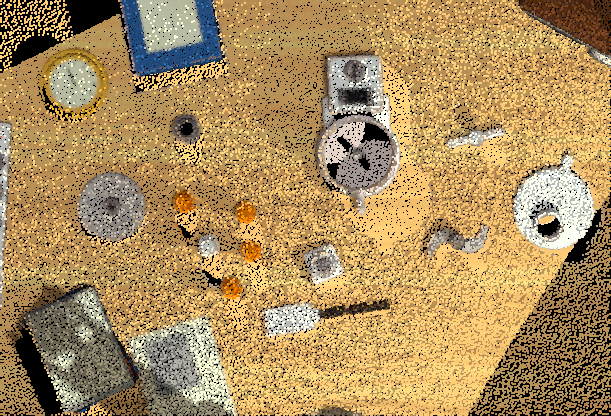

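Emit:
{"api": "arm_command", "payload": {
  "rows": [
    [[0, 0, 0], 0.188, 1],
    [[0, 0, 0], 0.188, 1],
    [[0, 0, 0], 0.188, 1],
    [[0, 0, 0], 0.188, 1],
    [[0, 0, 0], 0.188, 1],
    [[0, 0, 0], 0.188, 1],
    [[14, 0, -50], 0, 1],
    [[14, 0, -50], 0, 1]
  ],
  "grip_force": 60
}}

```text
t: 1.15
tool_pos: [0.2532, 0.3732, 0.2309]
ee_rot: [-1.571, 0.0, 0.004]
ft_force: [0.6, 0.5, -0.3]
opening: 0.0856
```

Emit:
{"api": "arm_command", "payload": {
  "rows": [
    [[14, 0, -50], 0, 1],
    [[14, 0, -50], 0, 1],
    [[14, 0, -50], 0, 1],
    [[14, 0, -50], 0, 1],
    [[14, 0, -50], 0, 1],
    [[14, 0, -50], 0, 1],
    [[14, 0, -50], 0, 1],
    [[14, 0, -50], 0, 1]
  ]
}}

```text
t: 2.15
tool_pos: [0.3665, -0.027, 0.2313]
ee_rot: [-1.571, -0.0, 0.003]
ft_force: [1.9, 0.4, 0.3]
opening: 0.0851
```

Emit:
{"api": "arm_command", "payload": {
  "rows": [
    [[13, 8, -48], 0, 1],
    [[13, 8, -48], 0, 1],
    [[13, 8, -48], 0, 1],
    [[12, 7, -48], 0, 1],
    [[0, 0, 0], 0, 1]
  ]
}}

```text
t: 2.78
tool_pos: [0.4179, -0.2192, 0.1992]
ee_rot: [-1.57, 0.001, -0.0]
ft_force: [-1.0, 0.4, 0.0]
opening: 0.0853
```

```bash
cat > w.py <<'E'
from h import *
import sys,pickle
D=cam('wrist');n=sys.argv[1];pickle.dump(D,open(n+'.pkl','wb'));s=D[0]
print(s['tool_pos'].round(4),s['ee_rot'].round(4),s['ft_force'].round(1),s['t'])
save(n,cv2.convertScaleAbs(D[1],alpha=1.2))
P=cloud(*[D[i] for i in(0,2,3)])
# args: z lo hi  xc yc r : stats of points in a band
for a in sys.argv[2:]:
    lo,hi,x,y,r=map(float,a.split(','))
    k=(P[...,2]>lo)&(P[...,2]<hi)&(np.hypot(P[...,0]-x,P[...,1]-y)<r);q=P[k]
    if len(q)>20:
        ctr,rad=cv2.minEnclosingCircle(q[:,:2].astype(np.float32));print(a,len(q),'mean',q.mean(0).round(4),'circ',np.round(ctr,4),round(rad,4),'zmax',q[:,2].max().round(4))
    else: print(a,len(q))
E
python3 w.py blade1 .055,.08,.417,-.219,.03
```

```text
[ 0.4179 -0.2192  0.1992] [-1.5698e+00  1.4000e-03 -1.0000e-04] [-1.   0.4  0. ] 2.775
.055,.08,.417,-.219,.03 566 mean [ 0.4168 -0.2198  0.0645] circ [ 0.4167 -0.2209] 0.0123 zmax 0.0673
```

View pics/blade1.png

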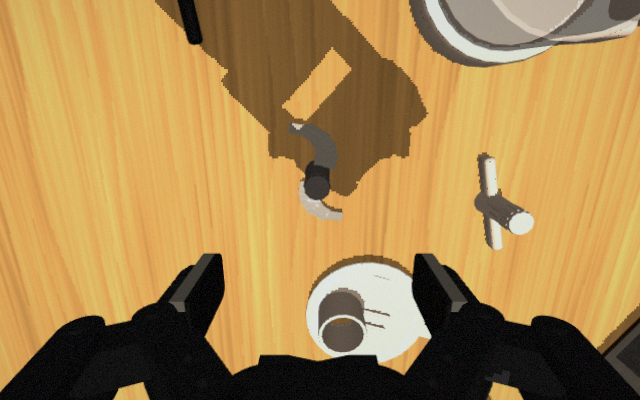

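Emit:
{"api": "arm_command", "payload": {
  "rows": [
    [[-1.2, 40, -1.3], 0, 1],
    [[0, 50, 0], 0, 0.8],
    [[0, 45, 0], 0, 0.6],
    [[0, 28, 0], 0, 0.5],
    [[0, 0, 0], 0, 0.3],
    [[0, 0, 0], 0, 0],
    [[0, 0, 0], 0, 0],
    [[0, 0, 0], 0, 0]
  ]
}}

```text
t: 3.82
tool_pos: [0.4171, -0.2185, 0.0381]
ee_rot: [-1.572, -0.001, 0.003]
ft_force: [-0.4, -0.6, -0.7]
opening: 0.0213
```

Emit:
{"api": "arm_command", "payload": {
  "rows": [
    [[0, 0, 0], 0, 0],
    [[0, 0, 0], 0, 0],
    [[0, -20, 0], 0, 0],
    [[0, -40, 0], 0, 0],
    [[0, -50, 0], 0, 0],
    [[0, -50, 0], 0, 0],
    [[0, -40, 0], 0, 0],
    [[0, 0, 0], 0, 0]
  ]
}}

```text
t: 4.82
tool_pos: [0.4176, -0.219, 0.2399]
ee_rot: [-1.575, -0.004, 0.003]
ft_force: [0.0, 0.1, -2.2]
opening: 0.0211
```

Emit:
{"api": "arm_command", "payload": {
  "rows": [
    [[39, 0, 27], 0, 0],
    [[39, 0, 27], 0, 0],
    [[39, 0, 27], 0, 0],
    [[38, 0, 28], 0, 0],
    [[0, 0, 0], 0, 0],
    [[0, 0, 0], 0, 0]
  ]
}}

```text
t: 5.58
tool_pos: [0.5709, -0.1091, 0.2362]
ee_rot: [-1.57, 0.002, 0.003]
ft_force: [0.1, 0.7, -1.4]
opening: 0.0213
```

```bash
python3 w.py bowl1 .08,.1,.573,-.043,.02 .116,.13,.573,-.043,.08 .11,.122,.69,-.04,.05 .122,.14,.67,-.04,.05
```

```text
[ 0.5709 -0.1091  0.2362] [-1.5703  0.002   0.003 ] [ 0.1  0.7 -1.4] 5.575
.08,.1,.573,-.043,.02 144 mean [ 0.5723 -0.0419  0.0876] circ [ 0.5723 -0.042 ] 0.0059 zmax 0.0911
.116,.13,.573,-.043,.08 3837 mean [ 0.5693 -0.0293  0.1203] circ [ 0.573  -0.0439] 0.0799 zmax 0.1239
.11,.122,.69,-.04,.05 10233 mean [ 0.6861 -0.0365  0.1171] circ [ 0.69 -0.04] 0.05 zmax 0.1219
.122,.14,.67,-.04,.05 1994 mean [ 0.6922 -0.0358  0.1277] circ [ 0.6702 -0.0401] 0.0499 zmax 0.1319
```

View pics/bowl1.png

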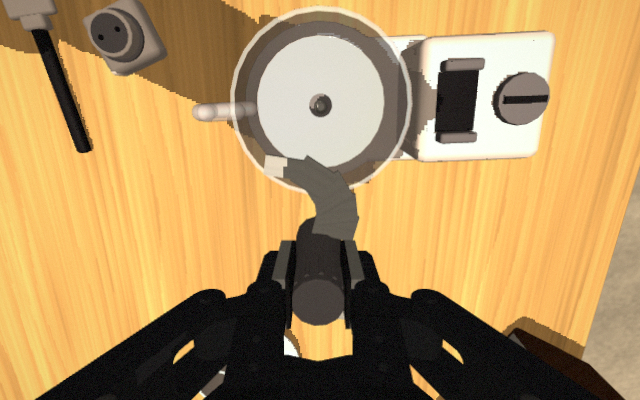

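Run:
```python
from h import *
import pickle
D=pickle.load(open('bowl1.pkl','rb'));s,p,d,c=D;P=cloud(s,d,c)
q=P[285:320,300:337].reshape(-1,3);print('hub depth n',np.isfinite(q[:,0]).sum(),np.nanpercentile(q,[5,50,95],axis=0).round(4))
for z in(.26,.265,.27): print(z,[atz(s,c,u,v,z).round(4) for u,v in((293,300),(344,300),(318,277),(318,325))])
# ribs
k=(P[...,2]>.126)&(P[...,2]<.135)&(abs(P[...,0]-.676)<.04)&(abs(P[...,1]+.036)<.05);q=P[k]
m=q[:,1].mean()
a,b=q[q[:,1]>m],q[q[:,1]<=m]
for r in(a,b):print('rib',len(r),r.mean(0).round(4),np.percentile(r,[2,98],axis=0).round(4).tolist())
q=P[(P[...,2]>.112)&(P[...,2]<.12)&(P[...,0]>.65)&(P[...,0]<.78)&(abs(P[...,1]+.036)<.08)]
print(cv2.minAreaRect((q[:,:2]*1000).astype(np.float32)))
```

```text
hub depth n 1289 [[ 0.5643 -0.1212  0.2633]
 [ 0.5711 -0.1134  0.2643]
 [ 0.578  -0.1059  0.2651]]
0.26 [array([ 0.5605, -0.1155,  0.26  ]), array([ 0.5822, -0.1154,  0.26  ]), array([ 0.5711, -0.1044,  0.26  ]), array([ 0.5712, -0.1281,  0.26  ])]
0.265 [array([ 0.561, -0.112,  0.265]), array([ 0.5817, -0.1119,  0.265 ]), array([ 0.5711, -0.1013,  0.265 ]), array([ 0.5712, -0.124 ,  0.265 ])]
0.27 [array([ 0.5614, -0.1085,  0.27  ]), array([ 0.5812, -0.1084,  0.27  ]), array([ 0.5711, -0.0983,  0.27  ]), array([ 0.5712, -0.12  ,  0.27  ])]
rib 776 [ 0.6889 -0.0185  0.1284] [[0.662, -0.0347, 0.1262], [0.7154, -0.0082, 0.1307]]
rib 725 [ 0.6925 -0.0533  0.1283] [[0.6644, -0.0669, 0.1262], [0.7155, -0.0354, 0.1308]]
((697.6396484375, -36.348514556884766), (98.08784484863281, 94.17738342285156), 2.3832695484161377)
```

Emit:
{"api": "arm_command", "payload": {
  "rows": [
    [[1, 0, 24], 0, 0],
    [[0, 0, 24], 0, 0],
    [[0, 0, 23], 0, 0],
    [[0, 0, 0], 0, 0],
    [[0, 30, 0], 0, 0],
    [[0, 35, 0], 0, 0],
    [[0, 31, 0], 0, 0],
    [[0, 0, 0], 0, 0]
  ]
}}

```text
t: 6.62
tool_pos: [0.571, -0.0389, 0.1396]
ee_rot: [-1.57, 0.004, 0.001]
ft_force: [1.4, -0.7, 0.3]
opening: 0.0213
```

Run:
```python
from h import *
import pickle
s,p,d,c=D=cam('wrist');P=cloud(s,d,c);save('bowl2',cv2.convertScaleAbs(p,alpha=1.2))
print(s['tool_pos'].round(4),s['ee_rot'].round(4),s['ft_force'].round(1))
q=P[285:320,300:337].reshape(-1,3);print(np.nanpercentile(q,[5,50,95],axis=0).round(4))
n='side'
s,p,d,c=cam(n);save('side2',cv2.resize(p[130:260,300:460],None,fx=5,fy=4.6))
```

```text
[ 0.571  -0.0389  0.1396] [-1.5699e+00  4.3000e-03  1.5000e-03] [ 1.4 -0.7  0.3]
[[ 0.5644 -0.0509  0.1668]
 [ 0.5713 -0.0433  0.1677]
 [ 0.5782 -0.0358  0.1686]]
```

View pics/side2.png

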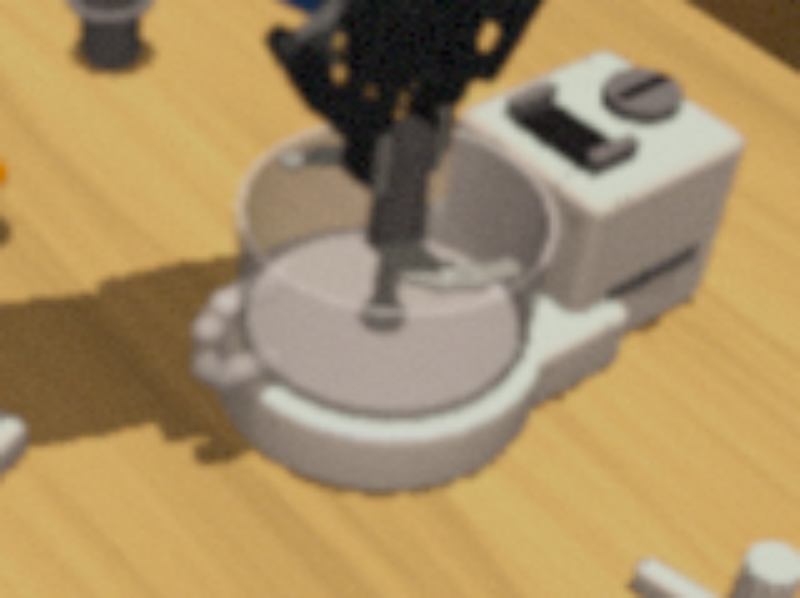

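Emit:
{"api": "arm_command", "payload": {
  "rows": [
    [[0.6, 2, 0.8], 0, 0],
    [[0, 5, 0], 0, 0],
    [[0, 5, 0], 0, 0],
    [[0, 5, 0], 0, 0],
    [[0, 5, 0], 0, 0],
    [[0, 0, 0], 0, 0]
  ]
}}

```text
t: 7.48
tool_pos: [0.5727, -0.037, 0.1188]
ee_rot: [-1.571, 0.001, 0.003]
ft_force: [-0.7, -0.9, 0.0]
opening: 0.0212
```

Emit:
{"api": "arm_command", "payload": {
  "rows": [
    [[0, 6, 0], 0, 0],
    [[0, 6, 0], 0, 0],
    [[0, 6, 0], 0, 0],
    [[0, 5, 0], 0, 0],
    [[0, 0, 0], 0, 0]
  ]
}}

```text
t: 8.1
tool_pos: [0.5727, -0.037, 0.0958]
ee_rot: [-1.571, 0.001, 0.003]
ft_force: [0.7, 0.6, -0.1]
opening: 0.0215
```

Emit:
{"api": "arm_command", "payload": {
  "rows": [
    [[0, 3, 0], 0, 0],
    [[0, 2, 0], 0, 0],
    [[0, 2, 0], 0, 0],
    [[0, 0, 0], 0, 0]
  ]
}}

```text
t: 8.6
tool_pos: [0.5728, -0.0371, 0.0892]
ee_rot: [-1.571, 0.0, 0.003]
ft_force: [-0.8, 0.1, -1.0]
opening: 0.0214
```

Run:
```python
from h import *
s,p,d,c=cam('wrist');P=cloud(s,d,c)
print(s['tool_pos'].round(4),s['ft_force'].round(1))
q=P[285:320,300:337].reshape(-1,3);print(np.nanpercentile(q,[5,50,95],axis=0).round(4))
```

```text
[ 0.5728 -0.0371  0.0892] [-0.8  0.1 -1. ]
[[ 0.5661 -0.0491  0.1165]
 [ 0.573  -0.0414  0.1173]
 [ 0.5799 -0.034   0.1182]]
```

Emit:
{"api": "arm_command", "payload": {
  "rows": [
    [[0, 1, 0], 0, 0],
    [[0, 0, 0], 0, 0],
    [[0, 0.7, 0], 0, 0],
    [[0, 0, 0], 0, 0]
  ]
}}

```text
t: 9.15
tool_pos: [0.5729, -0.0371, 0.0875]
ee_rot: [-1.571, 0.0, 0.003]
ft_force: [-1.2, -0.9, -1.2]
opening: 0.0213
```

Emit:
{"api": "arm_command", "payload": {
  "rows": [
    [[0, 1, 0], 0, 0],
    [[0, 0, 0], 0, 0],
    [[0, 0.5, 0], 0, 0],
    [[0, 0, 0], 0, 0]
  ]
}}

```text
t: 9.65
tool_pos: [0.5731, -0.0371, 0.0872]
ee_rot: [-1.571, -0.001, 0.003]
ft_force: [-2.7, 0.8, 8.7]
opening: 0.0214
```

Run:
```python
from h import *
s,p,d,c=cam('wrist');P=cloud(s,d,c)
print(s['tool_pos'].round(4),s['ft_force'].round(1))
q=P[285:320,300:337].reshape(-1,3);print(np.nanpercentile(q,[5,50,95],axis=0).round(4))
```

```text
[ 0.5731 -0.0371  0.0872] [-2.7  0.8  8.7]
[[ 0.5663 -0.0491  0.1145]
 [ 0.5732 -0.0414  0.1154]
 [ 0.5801 -0.0341  0.1163]]
```

Emit:
{"api": "arm_command", "payload": {
  "rows": [
    [[0, 0, 0], 0, 0.3],
    [[0, 0, 0], 0, 0.4],
    [[0, 0, 0], 0, 0.5],
    [[0, 0, 0], 0, 0.5],
    [[0, -20, 0], 0, 0.5],
    [[0, -40, 0], 0, 0.5],
    [[0, -50, 0], 0, 0.5],
    [[0, -30, 0], 0, 0.6]
  ]
}}

```text
t: 10.7
tool_pos: [0.5733, -0.0372, 0.2286]
ee_rot: [-1.572, -0.003, 0.003]
ft_force: [0.3, 0.4, -0.3]
opening: 0.051
```

Emit:
{"api": "arm_command", "payload": {
  "rows": [
    [[-30, 0, -50], 0, 1],
    [[-30, 0, -50], 0, 1],
    [[-30, 0, -50], 0, 1],
    [[-20, 0, -50], 0, 1],
    [[-18, 0, -50], 0, 1],
    [[0, 0, -50], 0, 1],
    [[0, 0, -46], 0, 1],
    [[0, 0, 0], 0, 1]
  ]
}}

```text
t: 11.7
tool_pos: [0.4452, -0.3859, 0.2252]
ee_rot: [-1.57, 0.001, -0.0]
ft_force: [-0.6, 0.7, -0.2]
opening: 0.0855
```

```bash
python3 w.py lid1 .05,.066,.442,-.385,.04 .008,.025,.47,-.394,.085
```

```text
[ 0.4452 -0.3859  0.2252] [-1.5705e+00  6.0000e-04 -1.0000e-04] [-0.6  0.7 -0.2] 11.7
.05,.066,.442,-.385,.04 706 mean [ 0.4436 -0.3849  0.0563] circ [ 0.4435 -0.3852] 0.026 zmax 0.059
.008,.025,.47,-.394,.085 10673 mean [ 0.4813 -0.3913  0.0153] circ [ 0.4784 -0.3963] 0.0764 zmax 0.025
```

View pics/lid1.png

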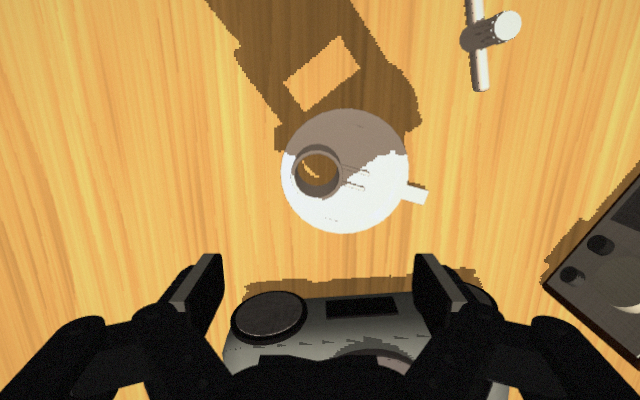

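Run:
```python
from h import *
import pickle
s,p,d,c=pickle.load(open('lid1.pkl','rb'));P=cloud(s,d,c)
q=P[(P[...,2]>.012)&(P[...,2]<.020)&(np.hypot(P[...,0]-.475,P[...,1]+.395)<.11)]
h=cv2.convexHull((q[:,:2]*1000).astype(np.float32))[:,0]
from scipy.optimize import least_squares
r=least_squares(lambda a:np.hypot(h[:,0]-a[0],h[:,1]-a[1])-a[2],[475,-395,72],loss='soft_l1',f_scale=1);print(r.x)
t=q[np.hypot(q[:,0]*1000-r.x[0],q[:,1]*1000-r.x[1])>76];m=t.mean(0);print(len(t),m)
print('yaw chute->ctr',np.arctan2(r.x[1]+385.2,r.x[0]-443.5),'tongue',np.arctan2(m[1]*1000-r.x[1],m[0]*1000-r.x[0]),'chute-tongue',np.arctan2(m[1]+.3852,m[0]-.4435))
b=P[:,:,:][(P[...,1]<-.47)&(P[...,1]>-.6)&(P[...,2]>.03)&(P[...,2]<.15)&(abs(P[...,0]-.44)<.06)];print('box ymax',b[:,1].max(),b[:,2].max(), 'z at front',b[b[:,1]>b[:,1].max()-.02][:,2].max())
```

```text
[ 474.65659878 -394.51514428   71.91798253]
304 [ 0.5577527  -0.41859213  0.01509146]
yaw chute->ctr -0.29051911324476376 tongue -0.28202551914056745 chute-tongue -0.2843459187045702
box ymax -0.5397439855000827 0.10875356469536573 z at front 0.10875356469536573
```

Emit:
{"api": "arm_command", "payload": {
  "rows": [
    [[0, 0, 0], 0.142, 1],
    [[0, 0, 0], 0.142, 1],
    [[-1.8, 45, 0.2], 0, 1],
    [[0, 55, 0], 0, 1],
    [[0, 55, 0], 0, 1],
    [[0, 30, 0], 0, 1],
    [[0, 12, 0], 0, 1],
    [[0, 0, 0], 0, 1]
  ]
}}

```text
t: 12.75
tool_pos: [0.4446, -0.3823, 0.0296]
ee_rot: [-1.571, -0.0, -0.28]
ft_force: [1.1, -0.4, 0.8]
opening: 0.0853
```

Emit:
{"api": "arm_command", "payload": {
  "rows": [
    [[0, 0, 0], 0, 0.6],
    [[0, 0, 0], 0, 0.4],
    [[0, 0, 0], 0, 0],
    [[0, 0, 0], 0, 0],
    [[0, 0, 0], 0, 0]
  ],
  "grip_force": 50
}}

```text
t: 13.38
tool_pos: [0.4446, -0.3832, 0.0305]
ee_rot: [-1.572, -0.001, -0.281]
ft_force: [-0.9, 1.2, 6.4]
opening: 0.0495
```

Emit:
{"api": "arm_command", "payload": {
  "rows": [
    [[0, -15, 0], 0, 0],
    [[0, -35, 0], 0, 0],
    [[0, -50, 0], 0, 0],
    [[0, -50, 0], 0, 0],
    [[0, -40, 0], 0, 0],
    [[0, -20, 0], 0, 0],
    [[0, 0, 0], 0, 0]
  ]
}}

```text
t: 14.25
tool_pos: [0.4445, -0.383, 0.2412]
ee_rot: [-1.573, -0.003, -0.281]
ft_force: [-0.1, 0.4, -1.6]
opening: 0.0495
```

Emit:
{"api": "arm_command", "payload": {
  "rows": [
    [[0, 0, 0], -0.1635, 0],
    [[16, 0, 40], -0.1635, 0]
  ]
}}

```text
t: 14.5
tool_pos: [0.4638, -0.3457, 0.2377]
ee_rot: [-1.569, 0.002, 0.048]
ft_force: [-0.5, -0.1, -0.7]
opening: 0.0498
```

Emit:
{"api": "arm_command", "payload": {
  "rows": [
    [[14, 0, 43], 0, 0],
    [[14, 0, 43], 0, 0],
    [[14, 0, 43], 0, 0],
    [[14, 0, 43], 0, 0],
    [[14, 0, 43], 0, 0],
    [[14, 0, 43], 0, 0],
    [[12, 0, 35], 0, 0],
    [[0, 0, 0], 0, 0]
  ]
}}

```text
t: 15.5
tool_pos: [0.5471, -0.0456, 0.2381]
ee_rot: [-1.57, 0.002, 0.049]
ft_force: [-0.2, 0.1, -1.3]
opening: 0.0497
```

```bash
python3 w.py lid2 .26,.28,.5405,-.042,.035 .22,.235,.57,-.04,.09
```

```text
[ 0.5471 -0.0456  0.2381] [-1.5699  0.0017  0.0492] [-0.2  0.1 -1.3] 15.5
.26,.28,.5405,-.042,.035 6241 mean [ 0.5447 -0.0451  0.2667] circ [ 0.5418 -0.0424] 0.0339 zmax 0.28
.22,.235,.57,-.04,.09 34189 mean [ 0.586  -0.0228  0.2231] circ [ 0.5836 -0.0436] 0.0766 zmax 0.235
```

View pics/lid2.png

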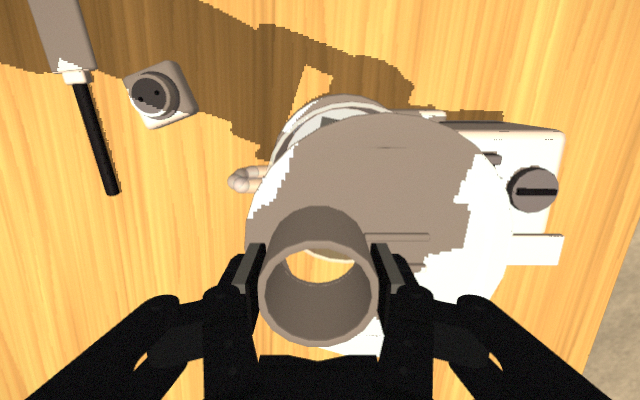

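```bash
cat > lidfit.py <<'E'
from h import *
import pickle,sys
from scipy.optimize import least_squares
def fit(D):
    s,p,d,c=D;P=cloud(s,d,c);t=s['tool_pos']
    v,u=np.mgrid[:400,:640]
    # rim of chute (ellipse band in picture)
    L=P-t; 
    k=(u>250)&(u<388)&(v>225)&(v<350)&(L[...,2]>.022)&(L[...,2]<.05)
    z=P[...,2][k];zt=np.percentile(z,97)
    q=P[k&(P[...,2]>zt-.003)]
    r=least_squares(lambda a:np.hypot(q[:,0]-a[0],q[:,1]-a[1])-.024,t[:2],loss='soft_l1',f_scale=.001).x
    zp=zt-.042
    pl=(abs(P[...,2]-zp)<.004)
    a=P[pl&(u>300)];dd=np.hypot(a[:,0]-r[0],a[:,1]-r[1]);
    tg=a[(dd>.110)&(dd<.135)]; 
    m=tg.mean(0)
    print('tool',t.round(4),'chute',r.round(4),'top z',zt.round(4),'origin z',(zt-.058).round(4),'plate z',np.median(a[:,2]).round(4),'tongue n',len(tg),m.round(4),'spread',np.ptp(tg[:,1]).round(4),'lid yaw',np.arctan2(*(m[:2]-r)[::-1]).round(4))
if __name__=='__main__': fit(pickle.load(open(sys.argv[1],'rb')) if len(sys.argv)>1 else cam('wrist'))
E
python3 lidfit.py lid2.pkl
```

```text
lidfit.py:17: RuntimeWarning: Mean of empty slice.
  m=tg.mean(0)
  ret = um.true_divide(
Traceback (most recent call last):
  File "lidfit.py", line 19, in <module>
    if __name__=='__main__': fit(pickle.load(open(sys.argv[1],'rb')) if len(sys.argv)>1 else cam('wrist'))
                             ~~~^^^^^^^^^^^^^^^^^^^^^^^^^^^^^^^^^^^^^^^^^^^^^^^^^^^^^^^^^^^^^^^^^^^^^^^^^^
  File "lidfit.py", line 18, in fit
    print('tool',t.round(4),'chute',r.round(4),'top z',zt.round(4),'origin z',(zt-.058).round(4),'plate z',np.median(a[:,2]).round(4),'tongue n',len(tg),m.round(4),'spread',np.ptp(tg[:,1]).round(4),'lid yaw',np.arctan2(*(m[:2]-r)[::-1]).round(4))
                                                                                                                                                                             ~~~~~~^^^^^^^^^
ValueError: zero-size array to reduction operation maximum which has no identity
```

Run:
```python
from h import *
import pickle
s,p,d,c=pickle.load(open('lid2.pkl','rb'));P=cloud(s,d,c)
for u,v in[(318,339),(262,290),(375,290),(318,243),(440,180),(300,190),(380,230),(480,260),(540,250),(557,240),(557,258),(530,240),(530,258)]: print(u,v,P[v,u].round(4))
```

```text
318 339 [ 0.5486 -0.0703  0.2638]
262 290 [ 0.5245 -0.0462  0.2651]
375 290 [ 0.5704 -0.0434  0.2658]
318 243 [ 0.5463 -0.0241  0.265 ]
440 180 [ 0.6065 -0.0067  0.2226]
300 190 [ 0.5367 -0.0153  0.2231]
380 230 [ 0.5793 -0.0351  0.2231]
480 260 [ 0.6346 -0.0496  0.2234]
540 250 [ 0.6656 -0.0424  0.2224]
557 240 [ 0.6729 -0.0361  0.2226]
557 258 [ 0.6764 -0.047   0.2216]
530 240 [ 0.6589 -0.0369  0.2226]
530 258 [ 0.6625 -0.0481  0.2211]
```

Emit:
{"api": "arm_command", "payload": {
  "rows": [
    [[-6.6, 10, 4.2], 0, 0],
    [[0, 25, 0], 0, 0],
    [[0, 25, 0], 0, 0],
    [[0, 15, 0], 0, 0],
    [[0, 10, 0], 0, 0],
    [[0, 5, 0], 0, 0],
    [[0, 0, 0], 0, 0]
  ]
}}

```text
t: 16.42
tool_pos: [0.5406, -0.044, 0.1493]
ee_rot: [-1.571, -0.0, 0.046]
ft_force: [-0.8, -0.6, -0.6]
opening: 0.0494
```

Run:
```python
from h import *
s,p,d,c=cam('wrist');P=cloud(s,d,c);save('lid3',cv2.convertScaleAbs(p,alpha=1.2))
print(s['tool_pos'].round(4),s['ft_force'].round(1))
for u,v in[(318,339),(262,290),(375,290),(318,243),(440,180),(300,190),(480,260),(545,250)]: print(u,v,P[v,u].round(4))
```

```text
[ 0.5406 -0.044   0.1493] [-0.8 -0.6 -0.6]
318 339 [ 0.5419 -0.0684  0.1753]
262 290 [ 0.5178 -0.0451  0.1754]
375 290 [ 0.564  -0.0424  0.1761]
318 243 [ 0.5398 -0.0224  0.1763]
440 180 [ 0.5995 -0.005   0.1355]
300 190 [ 0.5303 -0.0138  0.1339]
480 260 [ 0.6288 -0.0489  0.1335]
545 250 [ 0.6612 -0.0408  0.1346]
```

View pics/lid3.png

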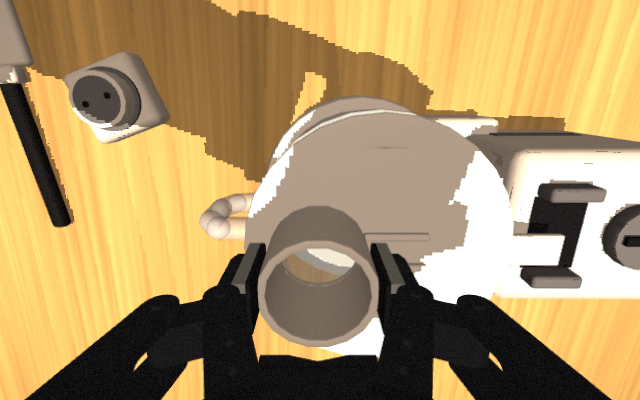

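Run:
```python
from h import *
s,p,d,c=cam('wrist');P=cloud(s,d,c)
print(s['tool_pos'].round(4))
for n,l in dict(rib1=[(550,184),(570,186),(590,187),(560,192),(590,200)],rib2=[(535,268),(555,270),(570,270),(545,280)],knob=[(635,240)],tongue=[(520,237),(550,237),(540,250),(520,262),(550,263)],rim=[(318,98),(350,97),(380,100),(300,107)],plate=[(350,118),(380,115),(400,118)],col=[(600,160),(620,170),(600,285),(520,285)],handle=[(205,217),(230,220),(240,210)]).items():
    print(n,*[P[v,u].round(4) for u,v in l])
```

```text
[ 0.5407 -0.044   0.1495]
rib1 [ 0.6655 -0.0082  0.1204] [ 0.6733 -0.0078  0.1243] [ 0.6812 -0.0072  0.1273] [ 0.6654 -0.0102  0.1289] [ 0.6812 -0.0135  0.1297]
rib2 [ 0.6703 -0.0597  0.1199] [ 0.6811 -0.0597  0.1213] [ 0.6894 -0.059   0.1217] [ 0.6705 -0.0619  0.1292]
knob [ 0.7117 -0.0349  0.1296]
tongue [ 0.6465 -0.0339  0.1349] [ 0.663  -0.0336  0.1337] [ 0.6597 -0.0414  0.1336] [ 0.6501 -0.0486  0.1345] [ 0.6665 -0.0485  0.1342]
rim [ 0.5376  0.0295 -0.001 ] [0.5613 0.0318 0.0396] [0.5831 0.0307 0.043 ] [ 0.5223  0.0213 -0.0012]
plate [0.553  0.0228 0.1334] [0.567  0.0248 0.1341] [0.5762 0.024  0.1357]
col [0.6919 0.0054 0.1161] [7.032e-01 6.000e-04 1.172e-01] [ 0.7137 -0.0704  0.1177] [ 0.6663 -0.0733  0.1171]
handle [ 0.472  -0.0418  0.1067] [ 0.4889 -0.0402  0.1136] [ 0.4844 -0.0503  0.0692]
```

Emit:
{"api": "arm_command", "payload": {
  "rows": [
    [[0, 0, 3], -0.01, 0],
    [[0, 2, 0], 0, 0],
    [[0, 2, 0], 0, 0],
    [[0, 2, 0], 0, 0],
    [[0, 0, 0], 0, 0]
  ]
}}

```text
t: 17.15
tool_pos: [0.5403, -0.0409, 0.1429]
ee_rot: [-1.571, 0.0, 0.056]
ft_force: [0.1, 0.1, -1.4]
opening: 0.0497
```

Emit:
{"api": "arm_command", "payload": {
  "rows": [
    [[0, 1, 0], 0, 0],
    [[0, 1, 0], 0, 0],
    [[0, 0, 0], 0, 0]
  ]
}}

```text
t: 17.52
tool_pos: [0.5403, -0.041, 0.141]
ee_rot: [-1.571, 0.0, 0.056]
ft_force: [-0.9, -0.1, -1.6]
opening: 0.0495
```

Run:
```python
from h import *
s,p,d,c=cam('wrist');P=cloud(s,d,c);save('lid4',cv2.convertScaleAbs(p,alpha=1.2))
print(s['tool_pos'].round(4),s['ft_force'].round(1))
for u,v in[(318,339),(262,290),(375,290),(318,243),(440,180),(300,190),(480,260),(545,250)]: print(u,v,P[v,u].round(4))
```

```text
[ 0.5403 -0.041   0.141 ] [-0.9 -0.1 -1.6]
318 339 [ 0.542  -0.0661  0.1663]
262 290 [ 0.5177 -0.0415  0.1683]
375 290 [ 0.5636 -0.0388  0.1684]
318 243 [ 0.5393 -0.0194  0.1678]
440 180 [ 0.5992 -0.0015  0.1263]
300 190 [ 0.5297 -0.0107  0.1263]
480 260 [ 0.6285 -0.0449  0.1254]
545 250 [ 0.6615 -0.0369  0.1255]
```

Emit:
{"api": "arm_command", "payload": {
  "rows": [
    [[0, 1, 0], 0, 0],
    [[0, 0, 0], 0, 0]
  ]
}}

```text
t: 17.82
tool_pos: [0.5404, -0.0409, 0.1408]
ee_rot: [-1.571, -0.0, 0.056]
ft_force: [-2.2, 0.3, 4.1]
opening: 0.0496
```

Emit:
{"api": "arm_command", "payload": {
  "rows": [
    [[0, 0.8, 0], 0, 0],
    [[0, 0, 0], 0, 0]
  ]
}}

```text
t: 18.08
tool_pos: [0.5404, -0.0409, 0.1408]
ee_rot: [-1.571, -0.001, 0.056]
ft_force: [-4.5, 1.7, 12.4]
opening: 0.0495
```

Emit:
{"api": "arm_command", "payload": {
  "rows": [
    [[0, -0.8, 0], 0, 0],
    [[0, 0, 0], 0, 0.7],
    [[0, 0, 0], 0, 0.85],
    [[0, 0, 0], 0, 1],
    [[0, -20, 0], 0, 1],
    [[0, -40, 0], 0, 1],
    [[0, -40, 0], 0, 1],
    [[0, 0, 0], 0, 1]
  ]
}}

```text
t: 19.08
tool_pos: [0.5414, -0.0412, 0.2429]
ee_rot: [-1.573, -0.005, 0.056]
ft_force: [-0.1, -0.7, -0.5]
opening: 0.0851
```

```bash
python3 w.py lid5 .16,.175,.541,-.043,.035;  python3 - <<'E'
from h import *
import pickle
s,p,d,c=pickle.load(open('lid5.pkl','rb'));P=cloud(s,d,c)
from scipy.optimize import least_squares
q=P[(abs(P[...,2]-.126)<.003)&(np.hypot(P[...,0]-.573,P[...,1]+.042)<.1)&(P[...,0]<.655)]
h=cv2.convexHull((q[:,:2]*1000).astype(np.float32))[:,0]
print(least_squares(lambda a:np.hypot(h[:,0]-a[0],h[:,1]-a[1])-a[2],[573,-42,72],loss='soft_l1',f_scale=1).x)
A=np.c_[q[:,:2],np.ones(len(q))];print('plane',np.linalg.lstsq(A,q[:,2],rcond=None)[0],np.median(q[:,2]))
E
```

```text
[ 0.5414 -0.0412  0.2429] [-1.5728 -0.0055  0.0561] [-0.1 -0.7 -0.5] 19.075
.16,.175,.541,-.043,.035 1464 mean [ 0.5405 -0.0434  0.1663] circ [ 0.5404 -0.0433] 0.0264 zmax 0.1695
[573.00693299 -41.97877511  72.16771419]
plane [-0.00041962 -0.00148999  0.12566111] 0.12544305192692712
```

View pics/lid5.png

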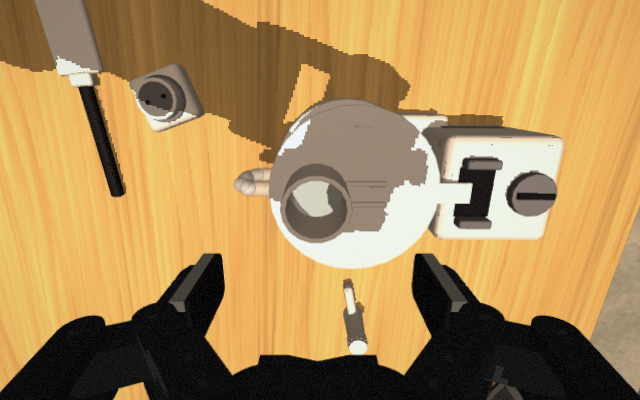

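Emit:
{"api": "arm_command", "payload": {
  "rows": [
    [[0, 0, 0], 0.056, 1],
    [[10, 0, 43], 0, 1],
    [[10, 0, 44], 0, 1],
    [[10, 0, 44], 0, 1],
    [[10, 0, 44], 0, 1],
    [[10, 0, 44], 0, 1],
    [[10, 0, 44], 0, 1],
    [[10, 0, 41], 0, 1]
  ]
}}

```text
t: 20.12
tool_pos: [0.6101, 0.2645, 0.2383]
ee_rot: [-1.571, 0.002, 0.0]
ft_force: [0.7, -0.2, -0.2]
opening: 0.0858
```

Emit:
{"api": "arm_command", "payload": {
  "rows": [
    [[0, 0, 0], 0, 1]
  ]
}}

```text
t: 20.25
tool_pos: [0.6098, 0.2654, 0.2376]
ee_rot: [-1.571, 0.003, 0.003]
ft_force: [0.1, -0.1, -0.1]
opening: 0.0854
```

```bash
python3 w.py pu1 .07,.085,.612,.263,.03 .04,.055,.612,.263,.035
```

```text
[0.6098 0.2654 0.2376] [-1.5712  0.0031  0.0032] [ 0.1 -0.1 -0.1] 20.25
.07,.085,.612,.263,.03 520 mean [0.6168 0.2691 0.0762] circ [0.6169 0.2685] 0.0186 zmax 0.0795
.04,.055,.612,.263,.035 753 mean [0.6164 0.276  0.0473] circ [0.617  0.2689] 0.0258 zmax 0.0548
```

Emit:
{"api": "arm_command", "payload": {
  "rows": [
    [[7.2, 40, 3.3], 0, 1],
    [[0, 50, 0], 0, 1],
    [[0, 50, 0], 0, 0.8],
    [[0, 33, 0], 0, 0.8],
    [[0, 15, 0], 0, 0.8],
    [[0, 0, 0], 0, 0.8]
  ]
}}

```text
t: 21.05
tool_pos: [0.6174, 0.2657, 0.0518]
ee_rot: [-1.571, 0.001, -0.001]
ft_force: [0.0, 0.1, 0.6]
opening: 0.0685
```

Emit:
{"api": "arm_command", "payload": {
  "rows": [
    [[0, 0, 0], 0, 0.5],
    [[0, 0, 0], 0, 0.3],
    [[0, 0, 0], 0, 0],
    [[0, 0, 0], 0, 0],
    [[0, 0, 0], 0, 0]
  ],
  "grip_force": 50
}}

```text
t: 21.68
tool_pos: [0.6182, 0.2666, 0.0538]
ee_rot: [-1.57, -0.002, 0.0]
ft_force: [-1.3, -0.6, 6.6]
opening: 0.0348
```

Emit:
{"api": "arm_command", "payload": {
  "rows": [
    [[0, -15, 0], 0, 0],
    [[0, -35, 0], 0, 0],
    [[0, -50, 0], 0, 0],
    [[0, -50, 0], 0, 0],
    [[0, -50, 0], 0, 0],
    [[0, -30, 0], 0, 0],
    [[0, 0, 0], 0, 0]
  ]
}}

```text
t: 22.55
tool_pos: [0.618, 0.2665, 0.2854]
ee_rot: [-1.569, -0.005, 0.0]
ft_force: [-0.2, 0.3, -1.1]
opening: 0.0349
```

```bash
python3 w.py pu2
```

```text
[0.618  0.2665 0.2854] [-1.5695e+00 -5.5000e-03  1.0000e-04] [-0.2  0.3 -1.1] 22.55
```

View pics/pu2.png

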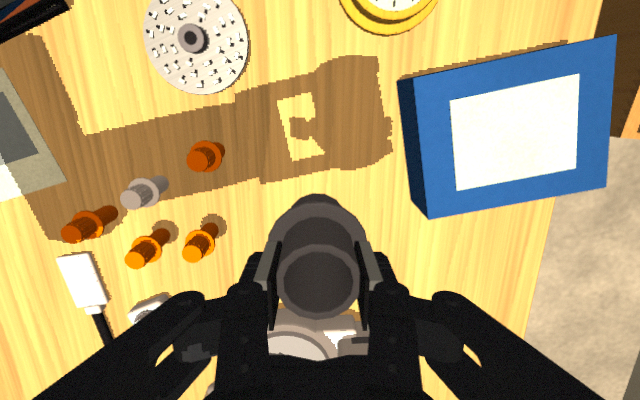

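```bash
cat > rim.py <<'E'
from h import *
import sys,pickle
from scipy.optimize import least_squares
def rim(D,R,box,dz=(.015,.05),save_=None):
    s,p,d,c=D;P=cloud(s,d,c);t=s['tool_pos'];u0,u1,v0,v1=box
    q=P[v0:v1,u0:u1].reshape(-1,3);q=q[np.isfinite(q[:,0])&(q[:,2]>t[2]+dz[0])&(q[:,2]<t[2]+dz[1])]
    zt=np.percentile(q[:,2],95);k=q[q[:,2]>zt-.0025]
    r=least_squares(lambda a:np.hypot(k[:,0]-a[0],k[:,1]-a[1])-R,k.mean(0)[:2],loss='soft_l1',f_scale=.001).x
    print('tool',t.round(4),s['ee_rot'].round(4),s['ft_force'].round(1),'rim ctr',r.round(4),'top z',zt.round(4),'n',len(k),'rel',((np.r_[r,zt]-t)*1000).round(1))
if __name__=='__main__':
    rim(pickle.load(open(sys.argv[1],'rb')) if sys.argv[1]!='-' else cam('wrist'),float(sys.argv[2]),list(map(int,sys.argv[3].split(','))))
E
python3 rim.py pu2.pkl .0165 280,358,240,322
```

```text
tool [0.618  0.2665 0.2854] [-1.5695e+00 -5.5000e-03  1.0000e-04] [-0.2  0.3 -1.1] rim ctr [0.618  0.2685] top z 0.3096 n 1959 rel [-0.   2.  24.2]
```

Emit:
{"api": "arm_command", "payload": {
  "rows": [
    [[-11, 0, -44.5], 0, 0],
    [[-11, 0, -44.5], 0, 0],
    [[-11, 0, -44.5], 0, 0],
    [[-11, 0, -44.5], 0, 0],
    [[-11, 0, -44.5], 0, 0],
    [[-11, 0, -44.5], 0, 0],
    [[-11.5, 0, -44.8], 0, 0],
    [[0, 0, 0], 0, 0]
  ]
}}

```text
t: 23.6
tool_pos: [0.5389, -0.0477, 0.2806]
ee_rot: [-1.57, 0.003, -0.004]
ft_force: [0.6, 1.0, -1.2]
opening: 0.0345
```

Emit:
{"api": "arm_command", "payload": {
  "rows": [
    [[0, 20, 0], 0, 0],
    [[0, 20, 0], 0, 0],
    [[0, 12, 0], 0, 0],
    [[0, 0, 0], 0, 0],
    [[0, 0, 0], 0, 0]
  ]
}}

```text
t: 24.22
tool_pos: [0.5403, -0.0453, 0.2307]
ee_rot: [-1.571, -0.001, 0.0]
ft_force: [0.6, 0.2, -1.2]
opening: 0.0349
```

```bash
python3 w.py pu3 ;python3 rim.py pu3.pkl .0165 280,358,240,322
python3 - <<'E'
from h import *
s,p,d,c=cam('side');u,v=proj(s,c,(.54,-.043,.17));u,v=int(u),int(v);print(u,v)
save('pu3s',cv2.resize(p[v-60:v+60,u-80:u+80],None,fx=5,fy=5))
E
```

```text
[ 0.5403 -0.0453  0.2307] [-1.571e+00 -8.000e-04  3.000e-04] [ 0.6  0.2 -1.2] 24.225
tool [ 0.5403 -0.0453  0.2307] [-1.571e+00 -8.000e-04  3.000e-04] [ 0.6  0.2 -1.2] rim ctr [ 0.5404 -0.0433] top z 0.2549 n 1956 rel [ 0.1  2.  24.2]
368 163
```

View pics/pu3s.png

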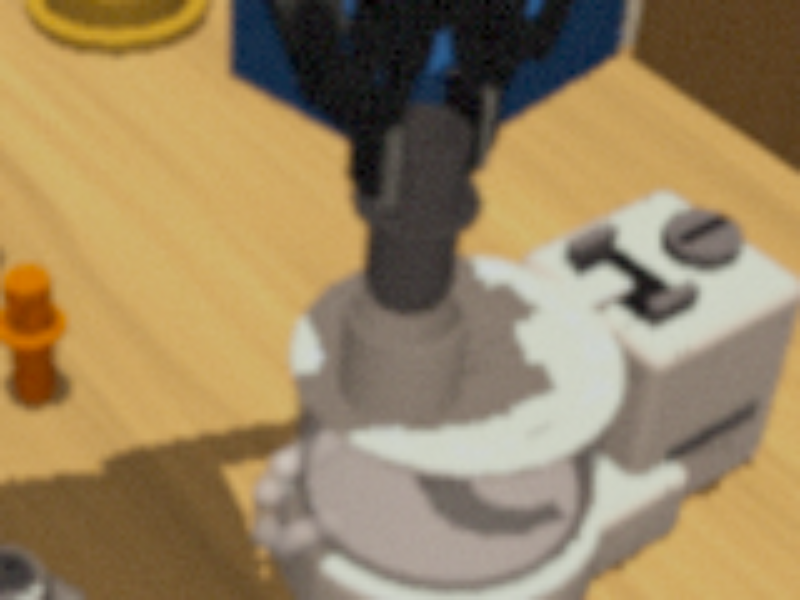

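Emit:
{"api": "arm_command", "payload": {
  "rows": [
    [[0, 5, 0], 0, 0],
    [[0, 6, 0], 0, 0],
    [[0, 6, 0], 0, 0],
    [[0, 6, 0], 0, 0],
    [[0, 0, 0], 0, 0]
  ]
}}

```text
t: 24.95
tool_pos: [0.5398, -0.0454, 0.2065]
ee_rot: [-1.571, 0.001, 0.0]
ft_force: [0.5, 0.4, 0.1]
opening: 0.0345
```

Emit:
{"api": "arm_command", "payload": {
  "rows": [
    [[0, 6, 0], 0, 0],
    [[0, 6, 0], 0, 0],
    [[0, 6, 0], 0, 0],
    [[0, 6, 0], 0, 0],
    [[0, 3, 0], 0, 0],
    [[0, 0, 0], 0, 0]
  ]
}}

```text
t: 25.7
tool_pos: [0.54, -0.0454, 0.1799]
ee_rot: [-1.571, 0.0, 0.0]
ft_force: [-0.1, 0.1, -0.8]
opening: 0.0347
```

Emit:
{"api": "arm_command", "payload": {
  "rows": [
    [[0, 1.5, 0], 0, 0],
    [[0, 1, 0], 0, 0],
    [[0, 0, 0], 0, 0]
  ]
}}

```text
t: 26.08
tool_pos: [0.5402, -0.0455, 0.1782]
ee_rot: [-1.571, -0.001, 0.0]
ft_force: [-2.4, -0.7, 3.7]
opening: 0.0349
```

```bash
python3 rim.py - .0165 280,358,240,322
```

```text
tool [ 0.5402 -0.0455  0.1782] [-1.5711e+00 -7.0000e-04  1.0000e-04] [-2.4 -0.7  3.7] rim ctr [ 0.5402 -0.0434] top z 0.2024 n 1973 rel [ 0.1  2.  24.3]
```

Emit:
{"api": "arm_command", "payload": {
  "rows": [
    [[0, 0, 0], 0, 0.5],
    [[0, 0, 0], 0, 0.65],
    [[0, 0, 0], 0, 0.8],
    [[0, -15, 0], 0, 0.9],
    [[0, -40, 0], 0, 1],
    [[0, -40, 0], 0, 1],
    [[0, -5, 0], 0, 1],
    [[0, 0, 0], 0, 1]
  ]
}}

```text
t: 27.12
tool_pos: [0.54, -0.0454, 0.2777]
ee_rot: [-1.571, -0.0, 0.0]
ft_force: [0.4, 0.5, 0.1]
opening: 0.0857
```

```bash
python3 w.py pu4 .198,.208,.5402,-.0434,.03 .166,.176,.5402,-.0434,.035
```

```text
[ 0.54   -0.0454  0.2777] [-1.5709e+00 -2.0000e-04  0.0000e+00] [0.4 0.5 0.1] 27.125
.198,.208,.5402,-.0434,.03 840 mean [ 0.5397 -0.0431  0.2011] circ [ 0.5398 -0.0436] 0.0187 zmax 0.2036
.166,.176,.5402,-.0434,.035 1280 mean [ 0.5404 -0.0346  0.1711] circ [ 0.5401 -0.0433] 0.0265 zmax 0.176
```

Emit:
{"api": "arm_command", "payload": {
  "rows": [
    [[-22, 0, 44], 0, 1],
    [[-22, 0, 44], 0, 1],
    [[-22, 0, 44], 0, 1],
    [[-22, 0, 44], 0, 1],
    [[-22, 0, 44], 0, 1],
    [[-20, 0, 43], 0.085, 1],
    [[0, 0, 0], 0.085, 1],
    [[0, 0, 0], 0, 1]
  ]
}}

```text
t: 28.18
tool_pos: [0.4096, 0.2177, 0.2767]
ee_rot: [-1.572, 0.002, -0.168]
ft_force: [-0.1, -1.0, -0.7]
opening: 0.0852
```

```bash
python3 w.py sp1 .068,.085,.41,.22,.035 .04,.053,.41,.22,.04
```

```text
[0.4096 0.2177 0.2767] [-1.5716  0.0017 -0.1684] [-0.1 -1.  -0.7] 28.175
.068,.085,.41,.22,.035 411 mean [0.4068 0.2303 0.0759] circ [0.4069 0.2295] 0.013 zmax 0.0783
.04,.053,.41,.22,.04 366 mean [0.4078 0.2346 0.0481] circ [0.4067 0.2296] 0.019 zmax 0.0529
```

View pics/sp1.png

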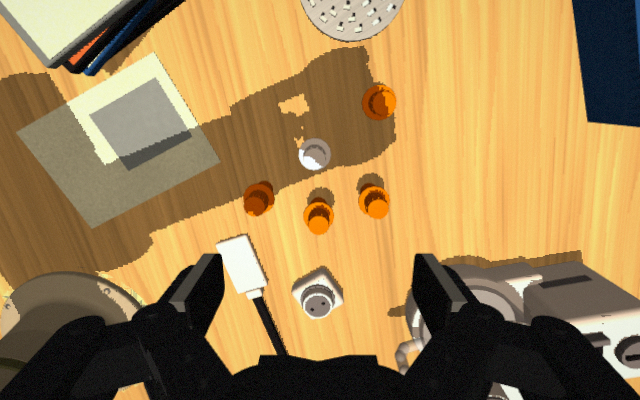

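Emit:
{"api": "arm_command", "payload": {
  "rows": [
    [[-4.6, 0, 11.2], 0, 0.75],
    [[0, 50, 0], 0, 0.7],
    [[0, 50, 0], 0, 0.7],
    [[0, 26, 0], 0, 0.7],
    [[0, 0, 0], 0, 0.7],
    [[0, 0, 0], 0, 0.7]
  ]
}}

```text
t: 28.98
tool_pos: [0.408, 0.2297, 0.1528]
ee_rot: [-1.57, -0.002, -0.17]
ft_force: [-0.6, -0.5, -0.0]
opening: 0.0599
```

```bash
python3 w.py sp2 .068,.085,.407,.2295,.03 .04,.053,.407,.2295,.03
```

```text
[0.408  0.2297 0.1528] [-1.57   -0.0017 -0.1698] [-0.6 -0.5 -0. ] 28.975
.068,.085,.407,.2295,.03 954 mean [0.407  0.2301 0.0757] circ [0.4065 0.229 ] 0.0133 zmax 0.0782
.04,.053,.407,.2295,.03 716 mean [0.408  0.2365 0.0482] circ [0.407  0.2291] 0.0194 zmax 0.0527
```

Emit:
{"api": "arm_command", "payload": {
  "rows": [
    [[-1.1, 20, -0.8], 0, 0.7],
    [[0, 30, 0], 0, 0.7],
    [[0, 30, 0], 0, 0.7],
    [[0, 18, 0], 0, 0.7],
    [[0, 0, 0], 0, 0.7],
    [[0, 0, 0], 0, 0.5],
    [[0, 0, 0], 0, 0.4],
    [[0, 0, 0], 0, 0.3]
  ],
  "grip_force": 40
}}

```text
t: 30.02
tool_pos: [0.4065, 0.2289, 0.0542]
ee_rot: [-1.57, -0.001, -0.17]
ft_force: [0.1, 0.9, 0.6]
opening: 0.0256
```

Emit:
{"api": "arm_command", "payload": {
  "rows": [
    [[0, 0, 0], 0, 0.2],
    [[0, 0, 0], 0, 0],
    [[0, 0, 0], 0, 0],
    [[0, 0, 0], 0, 0],
    [[0, -10, 0], 0, 0],
    [[0, -20, 0], 0, 0],
    [[0, -10, 0], 0, 0],
    [[0, 0, 0], 0, 0]
  ]
}}

```text
t: 31.02
tool_pos: [0.4064, 0.2288, 0.0941]
ee_rot: [-1.57, -0.001, -0.17]
ft_force: [0.5, 0.3, -1.4]
opening: 0.0219
```

```bash
python3 w.py sp3
```

```text
[0.4064 0.2288 0.0941] [-1.5703e+00 -1.1000e-03 -1.7000e-01] [ 0.5  0.3 -1.4] 31.025
```

View pics/sp3.png

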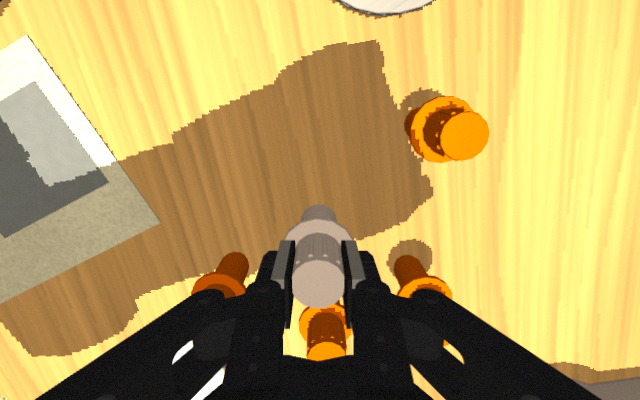

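```bash
cat > disc.py <<'E'
from h import *
import sys,pickle
def disc(D):
    s,p,d,c=D;P=cloud(s,d,c);t=s['tool_pos']
    v,u=np.mgrid[:400,:640]
    L=(P-t)@pose(s)[:3,:3]
    k=(u>285)&(u<352)&(v>245)&(v<320)&(L[...,1]<-.018)&(L[...,1]>-.035)&(abs(L[...,0])<.0115)
    q=P[k];zt=np.percentile(q[:,2],90);q=q[q[:,2]>zt-.002]
    l=(q-t)@pose(s)[:3,:3]
    print('tool',t.round(4),s['ee_rot'].round(3),s['ft_force'].round(1),'ctr',q.mean(0).round(4),'zt',zt.round(4),'local lo/hi',(np.percentile(l,[1,50,99],axis=0)*1000).round(1).tolist(),len(q))
if __name__=='__main__': disc(pickle.load(open(sys.argv[1],'rb')) if len(sys.argv)>1 else cam('wrist'))
E
python3 disc.py sp3.pkl
```

```text
tool [0.4064 0.2288 0.0941] [-1.57e+00 -1.00e-03 -1.70e-01] [ 0.5  0.3 -1.4] ctr [0.4071 0.2303 0.1196] zt 0.1187 local lo/hi [[-11.3, -34.6, -10.0], [1.3, -23.2, 1.8], [11.3, -22.6, 11.9]] 701
```

Emit:
{"api": "arm_command", "payload": {
  "rows": [
    [[0, -30, 0], 0, 0],
    [[0, -45, 0], 0, 0],
    [[0, -45, 0], 0, 0],
    [[0, -45, 0], 0, 0],
    [[0, -31, 0], 0, 0],
    [[0, 0, 0], -0.085, 0],
    [[0, 0, 0], -0.085, 0],
    [[0, 0, 0], 0, 0]
  ]
}}

```text
t: 32.08
tool_pos: [0.4061, 0.2287, 0.2889]
ee_rot: [-1.571, 0.001, -0.001]
ft_force: [1.1, 0.5, 0.0]
opening: 0.0222
```

Emit:
{"api": "arm_command", "payload": {
  "rows": [
    [[19, 0, -39], 0, 0],
    [[19, 0, -39], 0, 0],
    [[19, 0, -39], 0, 0],
    [[19, 0, -39], 0, 0],
    [[19, 0, -39], 0, 0],
    [[19, 0, -39], 0, 0],
    [[19, 0, -39], 0, 0],
    [[0, 0, 0], 0, 0]
  ]
}}

```text
t: 33.08
tool_pos: [0.5397, -0.0465, 0.2883]
ee_rot: [-1.571, 0.002, -0.005]
ft_force: [-0.1, 0.1, -0.6]
opening: 0.0222
```

Emit:
{"api": "arm_command", "payload": {
  "rows": [
    [[0, 0, 0], 0, 0],
    [[0, 0, 0], 0, 0]
  ]
}}

```text
t: 33.33
tool_pos: [0.5389, -0.0433, 0.2897]
ee_rot: [-1.571, -0.0, 0.001]
ft_force: [0.3, -0.2, -0.0]
opening: 0.0217
```

```bash
python3 disc.py
```

```text
tool [ 0.5389 -0.0433  0.2897] [-1.571e+00 -0.000e+00  1.000e-03] [ 0.3 -0.2 -0. ] ctr [ 0.5389 -0.041   0.3168] zt 0.3145 local lo/hi [[-11.4, -34.8, -9.5], [-0.2, -26.3, 2.6], [11.3, -22.8, 12.1]] 464
```

Emit:
{"api": "arm_command", "payload": {
  "rows": [
    [[1.1, 10, -1.4], 0, 0],
    [[0, 12, 0], 0, 0],
    [[0, 7, 0], 0, 0],
    [[0, 0, 0], 0, 0],
    [[0, 0, 0], 0, 0]
  ]
}}

```text
t: 34.0
tool_pos: [0.5404, -0.0457, 0.2609]
ee_rot: [-1.571, -0.001, -0.0]
ft_force: [-0.3, 0.1, -0.4]
opening: 0.0224
```

```bash
python3 disc.py
python3 - <<'E'
from h import *
a=[]
for n in('side','scene'):
    s,p,d,c=cam(n);u,v=map(int,proj(s,c,(.54,-.043,.205)));print(n,u,v)
    a.append(cv2.resize(p[v-35:v+35,u-25:u+25],None,fx=8,fy=8,interpolation=cv2.INTER_CUBIC))
save('sp4',cv2.convertScaleAbs(np.hstack(a),alpha=1.4))
E
```

```text
tool [ 0.5404 -0.0457  0.2609] [-1.571e+00 -1.000e-03 -0.000e+00] [-0.3  0.1 -0.4] ctr [ 0.541  -0.044   0.2863] zt 0.2854 local lo/hi [[-11.3, -34.4, -10.1], [1.0, -23.1, 1.8], [11.3, -22.5, 12.0]] 723
side 369 149
scene 284 166
```

View pics/sp4.png

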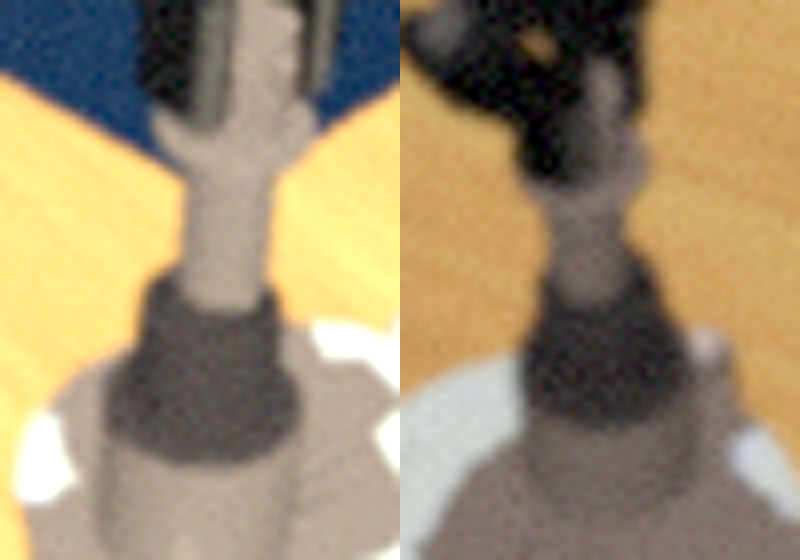

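Run:
```python
from h import *
from scipy.optimize import least_squares
for n in('side','scene'):
    s,p,d,c=cam(n);P=cloud(s,d,c)
    o=c2w(s,c)[:3,3]
    for nm,lo,hi,R in(('rod',.216,.240,.0115),('tube',.176,.199,.0185),('chute',.135,.165,.026)):
        q=P[(P[...,2]>lo)&(P[...,2]<hi)&(np.hypot(P[...,0]-.54,P[...,1]+.0435)<.034)]
        r=least_squares(lambda a:np.hypot(q[:,0]-a[0],q[:,1]-a[1])-R,[.54,-.0435],loss='soft_l1',f_scale=.0015)
        print(n,nm,len(q),r.x.round(4),'rms',np.sqrt(np.mean(r.fun**2)).round(4))
    # silhouettes: unproject at fixed depth not needed
```

```text
side rod 122 [ 0.5398 -0.0463] rms 0.0009
side tube 224 [ 0.539  -0.0441] rms 0.002
side chute 259 [ 0.5409 -0.0434] rms 0.001
scene rod 78 [ 0.5398 -0.0479] rms 0.0012
scene tube 137 [ 0.5397 -0.0458] rms 0.0022
scene chute 181 [ 0.5395 -0.0458] rms 0.0012
```

Emit:
{"api": "arm_command", "payload": {
  "rows": [
    [[-0.3, 0, 1.8], 0, 0],
    [[0, 5, 0], 0, 0],
    [[0, 5, 0], 0, 0],
    [[0, 5, 0], 0, 0],
    [[0, 0, 0], 0, 0]
  ]
}}

```text
t: 34.88
tool_pos: [0.5398, -0.0438, 0.2451]
ee_rot: [-1.571, 0.001, -0.0]
ft_force: [-0.5, 0.1, -0.5]
opening: 0.0219
```

Run:
```python
from h import *
from scipy.optimize import least_squares
for n in('side','scene'):
    s,p,d,c=cam(n);P=cloud(s,d,c)
    for nm,lo,hi,R in(('rod',.207,.226,.0115),('tube',.176,.199,.0185)):
        q=P[(P[...,2]>lo)&(P[...,2]<hi)&(np.hypot(P[...,0]-.54,P[...,1]+.0435)<.034)]
        r=least_squares(lambda a:np.hypot(q[:,0]-a[0],q[:,1]-a[1])-R,[.54,-.0435],loss='soft_l1',f_scale=.0015)
        print(n,nm,len(q),r.x.round(4),'rms',np.sqrt(np.mean(r.fun**2)).round(4))
print(s['tool_pos'],s['ft_force'])
```

```text
side rod 90 [ 0.5394 -0.0445] rms 0.0009
side tube 174 [ 0.5394 -0.0435] rms 0.0012
scene rod 53 [ 0.5393 -0.0462] rms 0.0011
scene tube 126 [ 0.539  -0.0462] rms 0.0022
[ 0.53994565 -0.04383166  0.24541427] [ 0.37734207  0.95764425 -0.33325464]
```

Emit:
{"api": "arm_command", "payload": {
  "rows": [
    [[0, 6, 0.3], 0, 0],
    [[0, 6, 0], 0, 0],
    [[0, 6, 0], 0, 0],
    [[0, 6, 0], 0, 0],
    [[0, 5, 0], 0, 0],
    [[0, 0, 0], 0, 0]
  ]
}}

```text
t: 35.72
tool_pos: [0.5399, -0.0435, 0.2162]
ee_rot: [-1.571, 0.001, -0.0]
ft_force: [0.5, 0.0, -0.3]
opening: 0.0222
```

Emit:
{"api": "arm_command", "payload": {
  "rows": [
    [[0, 2, 0], 0, 0],
    [[0, 1, 0], 0, 0],
    [[0, 0, 0], 0, 0]
  ]
}}

```text
t: 36.1
tool_pos: [0.54, -0.0435, 0.2136]
ee_rot: [-1.571, -0.0, 0.0]
ft_force: [-0.5, -1.0, -1.0]
opening: 0.0218
```

Emit:
{"api": "arm_command", "payload": {
  "rows": [
    [[0, 1.5, 0], 0, 0],
    [[0, 0, 0], 0, 0]
  ]
}}

```text
t: 36.35
tool_pos: [0.5399, -0.0435, 0.212]
ee_rot: [-1.571, 0.0, -0.0]
ft_force: [0.7, -0.8, 0.2]
opening: 0.0221
```

Emit:
{"api": "arm_command", "payload": {
  "rows": [
    [[0, 1, 0], 0, 0],
    [[0, 0, 0], 0, 0]
  ]
}}

```text
t: 36.6
tool_pos: [0.5401, -0.0436, 0.2114]
ee_rot: [-1.571, -0.0, 0.0]
ft_force: [-1.3, -0.1, 3.1]
opening: 0.0225
```

```bash
python3 disc.py
```

```text
tool [ 0.5401 -0.0436  0.2114] [-1.571 -0.     0.   ] [-1.3 -0.1  3.1] ctr [ 0.5404 -0.0419  0.2375] zt 0.2361 local lo/hi [[-11.4, -34.7, -10.1], [1.4, -23.7, 1.7], [11.4, -22.7, 12.0]] 593
```

Emit:
{"api": "arm_command", "payload": {
  "rows": [
    [[0, 0, 0], 0, 0.35],
    [[0, 0, 0], 0, 0.5],
    [[0, 0, 0], 0, 0.65],
    [[0, -10, 0], 0, 0.7],
    [[0, -30, 0], 0, 0.8],
    [[0, -40, 0], 0, 0.8],
    [[0, 0, -40], 0, 0.8],
    [[0, 0, -30], 0, 0.8]
  ]
}}

```text
t: 37.65
tool_pos: [0.54, -0.1146, 0.2922]
ee_rot: [-1.572, -0.001, 0.0]
ft_force: [-0.2, -0.8, -0.3]
opening: 0.0682
```

Emit:
{"api": "arm_command", "payload": {
  "rows": [
    [[0, 0, 0], 0, 0.8],
    [[0, 0, 0], 0, 0.8]
  ]
}}

```text
t: 37.9
tool_pos: [0.54, -0.113, 0.2915]
ee_rot: [-1.571, -0.0, 0.0]
ft_force: [0.5, -0.2, 0.9]
opening: 0.0685
```

```bash
python3 w.py fin .228,.245,.54,-.0435,.03 .198,.212,.54,-.0435,.03 .166,.176,.54,-.0435,.035
python3 - <<'E'
from h import *
s,p,d,c=cam('side');a=cv2.resize(p[110:290,270:510],None,fx=2.2,fy=3);w=cv2.imread('pics/fin.png')[:,:,::-1]
save('final',np.hstack([cv2.resize(p[100:280,290:450],(400,450)),cv2.resize(w[:300,150:550],(400,450))]))
E
```

```text
[ 0.54   -0.113   0.2915] [-1.5707e+00 -4.0000e-04  2.0000e-04] [ 0.5 -0.2  0.9] 37.9
.228,.245,.54,-.0435,.03 1307 mean [ 0.5401 -0.0432  0.2333] circ [ 0.54   -0.0434] 0.0129 zmax 0.236
.198,.212,.54,-.0435,.03 1151 mean [ 0.5399 -0.0416  0.2054] circ [ 0.5401 -0.0434] 0.019 zmax 0.2077
.166,.176,.54,-.0435,.035 1063 mean [ 0.5392 -0.0402  0.1711] circ [ 0.5397 -0.0431] 0.0263 zmax 0.1738
```

View pics/final.png

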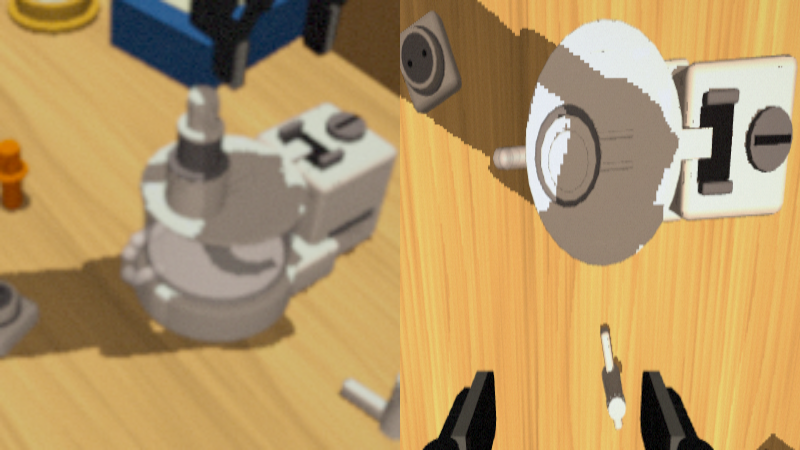

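```bash
python3 -c "
from rig import job_done;print(job_done())"
```

```text
the job is handed in; nothing more can be done
None
```

The food processor is assembled in the order asked, and the job is handed in. It took about 38 s of the 122 s allowed. Blade, lid, large pusher and small pusher were each lowered until a light contact force showed they were home, then released.

**Last checks:**
- **Lid:** it sits level within 1 mm of the bowl's axis. The plate top is at about 126 mm and the tongue is in the slot on the motor column.
- **Large pusher:** its flange rests on the chute rim, with the flange top at about 172 mm.
- **Small pusher:** its flange rests on the large pusher's rim, with the flange top at about 206 mm and the top at about 234 mm. It is centred within 1 mm of the large pusher.
- **Blade:** the hub top read 115.4 mm against an expected 116 mm, with 8.7 N of contact, just before I let go. I did not measure it again after the lid went on, but it shows through the bowl in the last picture.
- **Forces:** the highest force read at the end of a move was about 13 N.
- **Other parts:** the arm never moved the dough paddle, the shredding disc or the orange look-alikes.

**Readings that disagreed:**
- **Small pusher:** before it went in, the scene and side cameras put it about 2 mm off centre where the wrist camera did not. I corrected by 1.8 mm and it went in freely.
- **Lid:** it needed a similar 3 mm correction before its last few millimetres down.

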